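# Invert an agar dish with the flip fixture

### The job

Turn the dish of pink agar upside down with the flip fixture: set it open side up between the four black pins of the blue flipper plate and let go, then swing the plate by its red handle all the way over, so that the dish drops face down into the white nest and the plate rests closed above it. Leave the dish of beige agar where it is.

Things in the scene. Friction and masses are not known exactly. Their poses are not given: they have to be found in the camera images.
- pink_dish: The dish to be inverted: round clear petri dish with pink agar, without lid, 61 mm across, 15 mm high, about 30 g, standing open side up on the worktop. Origin: centre of its underside; z points out of its open side. Grasp across the rim.
- beige_dish: Bystander: a dish of the same shape and size with beige agar. Leave it. Origin as for the pink dish. The two dishes may have exchanged places.
- inverter: The flip fixture, fixed: aluminium base plate 90 (x) x 172 (y) x 8 mm. Origin: centre of its underside, on the worktop; yaw varies. Its hinge runs along its x at y = 0, 28 mm up. The blue flipper plate starts on its +y side. On the -y side is the white nest: middle at (0, -42) mm, floor 18 mm up, low walls 34 mm from the middle on three sides. A dish upside down in it has its origin 33 mm up.
- seat (a point): Middle of the dish seat on the blue flipper plate, on its top face (20 mm above the worktop at the start; 84 x 76 mm plate); moves with the plate. Four black pins, 16 mm tall with tapered tips, stand round it at +-21.5 mm along the fixture's x and +-30.5 mm along its y: about 3 mm play all round the dish. No pins on the x sides: 50 mm gaps there for fingers that close along the fixture's x.
- flipper (a joint): Swing of the blue plate about the hinge (rad): 0 = open, flat on the +y side (start); 1.57 = upright; 3.14 = fully over, flat above the nest. It turns lightly (under 3 N at the handle) and sinks by its weight to the side it leans to, but may stay put within 40 degrees of upright. The dish rides on the pins until a little past upright, then tips over into the nest.
- handle (a point): Grip point on the axis of the red handle, a round bar 12 mm thick parallel to the hinge, 70 mm from the hinge axis. Starts 28 mm above the worktop at (-72, +70) mm in the fixture's frame; ends as high at (-72, -70) mm. Bar free for fingers 27 mm towards the plate and 23 mm outwards to an 18 mm collar. The bar can turn between the fingers, so a gripper may point down all the way.

How it is judged:
By the outcome, as a careful person would: the job done as asked, in the order asked, and still so for the second after the job is handed in, with the robot touching nothing.
It also fails if it takes over 61 s, if anything falls off the work surface, if the arm or the gripper's body presses on something with over 40 N, if the wrist force passes 120 N, or if a joint passes its speed limit or range.

### The arm

A 7-joint arm with a two-finger parallel gripper is mounted at the origin on a cart in front of the work surface, level with it; the furniture and walls round the work are solid. World frame = base frame: x ahead of the robot, y to its left, z up, the work surface at z = 0. Lengths are in m, angles in rad, forces in N, time in s.
With the tool pointing down it reaches from about 0.425 to 1.025 m from the base axis. Payload 9.4 kg.
Tool frame: the origin (TCP) lies at the very end of the fingers, on their centre line; the grasp point (between the pads) lies 19 mm behind it; y points along the fingers, z is the direction in which the jaws open and shut, and the axes are right-handed (so a half turn about y gives the same grasp; the last joint's range is limited). The gripper opens to 93 mm and grips with 3 to 60 N. Pads are 15 mm wide; open, the fingers measure 128 mm over their backs; the gripper's body (75 mm by 188 mm) begins 65 mm behind the grasp point.
Start: joints at [-1.356, 0.599, -0.003, 1.599, 0.002, 0.943, -0.08], TCP at [0.209, 0.694, 0.219] pointing down, gripper open.
Joint ranges: [-2.57, 2.57], [-0.35, 1.97], [-1.29, 1.29], [0.11, 2.56], [-1.05, 4.19], [0.11, 1.86], [-2.63, 2.63]. Speed limits (rad/s): [2.22, 2.22, 3.01, 3.01, 3.14, 3.14, 3.14].

### API

Orientations are given as a rotation vector (axis times angle).
In Python, from rig import * gives the robot as it stands.
- The arm moves only by the tool servo_tool, never from a script. Its argument "targets" is a list of rows, each an object with "travel": the shift along the tool's x, y, z in mm, a list of three; "twist": the turn about the tool's y in degrees; "hand": the closure, from -1 (fully open) to 1 (shut), so that 0 is half open. In form: [{"travel": [tx, ty, tz], "twist": twist, "hand": hand}, ...]. A call has 1 to 20 rows; each row is the pose to reach, as a shift and turn from the pose measured when the call began, along the tool's axes at that moment; what a row does not reach only later rows make up. A row lasts 1/8 s, in which the tool goes at most 62.5 mm and 10.7 degrees, less where a joint would pass 70% of its speed; a pose out of reach is approached as far as the arm can. A call with a gripper value outside its range is refused whole. The fingers move at their own pace and stop on an object; "force" is the grip in N (left out, the last holds). Time passes only in rows, so rows that repeat a pose let the fingers close. It gives the time, the measured TCP pose, the force and the opening at its end, in the units of the state.
- observe(): the state, without advancing time (a new reading comes with each control period).
- read_camera(name): name is "scene" or "top" or "wrist"; returns the picture (480x640x3 uint8, blue, green, red); there is no depth.
- calibration(name): a dict with "K" (3x3 intrinsics, pixels), "k1" (the pictures are not rectified: a ray, as slopes to the right and down, at radius r is drawn at 1 + k1 r^2 times it, then the intrinsics apply), "world_to_cam" (4x4, takes a point from world to camera coordinates); the wrist camera has in their place "hand_eye" (4x4, takes a point from camera to tool coordinates, whose origin is the TCP and whose axes are the tool frame's). Camera axes: x right, y down, z forward; pixel columns grow to the right and rows downward; lengths in m; the calibration is good to about 2 mm. A picture is of the moment at which its call begins: read the wrist's pose just before it. calibration takes no time and is no camera call.
- close_job(): hands the job in, once; it reports no verdict.
The state is a dict: "time_s": time; "q": joint angles; "dq": joint speeds; "tau": joint torques, N m; "eef_pos": TCP position; "tool_rot": TCP orientation; "contact_force": force on the tool from outside, world axes, zero at the start; "ft_torque": the same for the moment, N m; "gripper_width": finger opening in m.
Only numpy, scipy, OpenCV 4.12 (cv2) and the standard library are available. Lean on these libraries where they do the work, as an engineer would, in place of code of your own. Each camera call takes 0.05 s, during which the arm holds its last target.

## Working session

There is one attempt and no reset: what is moved stays moved. The work goes in short steps, Python scripts to look and compute and a tool call to move; the robot and the scene stay as the last step left them, time stands still between calls to the robot, and variables do not carry over. Pictures are saved under pics/ and viewed, and the job is handed in when it is done.

Besides the shell and the picture viewer there is one more tool, called after "Request:" by a JSON object that holds its "method" and its "body". servo_tool: Moves the arm, as the interface text tells. Its arguments: {"type":"object","properties":{"targets":{"type":"array","items":{"type":"object","properties":{"travel":{"type":"array","items":{"type":"number"}},"twist":{"type":"number"},"hand":{"type":"number"}}}},"force":{"type":"number"}},"required":["targets"]}

```bash
ls; mkdir -p pics
python3 - <<'E'
from rig import *
import cv2,numpy as np
s=observe();print(s)
for n in("scene","top"):
    cv2.imwrite(f"pics/{n}0.png",read_camera(n))
for n in("scene","top","wrist"): print(n,calibration(n))
E
```

```text
pics
{'time_s': 0.0, 'q': array([-1.35570296,  0.60009976, -0.00254174,  1.60011333,  0.00179307,
        0.94287625, -0.07981841]), 'dq': array([ 0.00106761, -0.00078667, -0.00048889,  0.00103454,  0.00043447,
        0.00079309,  0.00016317]), 'tau': array([ 9.76084848e-04, -7.65057349e+01,  1.49765778e+00, -2.52341920e+01,
       -5.24731237e-02,  1.68661302e-02,  1.58264970e-04]), 'eef_pos': array([0.20844041, 0.69389695, 0.21778421]), 'tool_rot': array([-1.56013266,  0.2291133 , -0.22898   ]), 'contact_force': array([ 0.39408886, -0.07180284,  0.74966415]), 'ft_torque': array([-0.04203479,  0.02353091, -0.01979391]), 'gripper_width': 0.09304150293967815}
scene {'K': array([[509.65197104,   0.        , 318.44605048],
       [  0.        , 509.65197104, 241.86162954],
       [  0.        ,   0.        ,   1.        ]]), 'k1': -0.025128350622717597, 'world_to_cam': array([[-0.81625609, -0.57761271, -0.00946255,  0.49685315],
       [-0.40492995,  0.58375753, -0.70374632,  0.21444888],
       [ 0.41201666, -0.57060555, -0.71038833,  0.74193937],
       [ 0.        ,  0.        ,  0.
[... 425 characters left out ...]
-01,  5.03728808e-04, -9.91416924e-01,
         9.60712638e-01],
       [ 0.00000000e+00,  0.00000000e+00,  0.00000000e+00,
         1.00000000e+00]])}
wrist {'K': array([[355.65783391,   0.        , 323.37330118],
       [  0.        , 355.65783391, 232.98489823],
       [  0.        ,   0.        ,   1.        ]]), 'k1': -0.06035212080706584, 'hand_eye': array([[ 8.52792543e-04,  9.71321865e-01,  2.37766920e-01,
        -6.51048113e-02],
       [ 4.91974144e-04, -2.37767385e-01,  9.71322000e-01,
        -1.65266881e-01],
       [ 9.99999515e-01, -7.11360981e-04, -6.80631496e-04,
         2.61208684e-05],
       [ 0.00000000e+00,  0.00000000e+00,  0.00000000e+00,
         1.00000000e+00]])}
```

View pics/scene0.png

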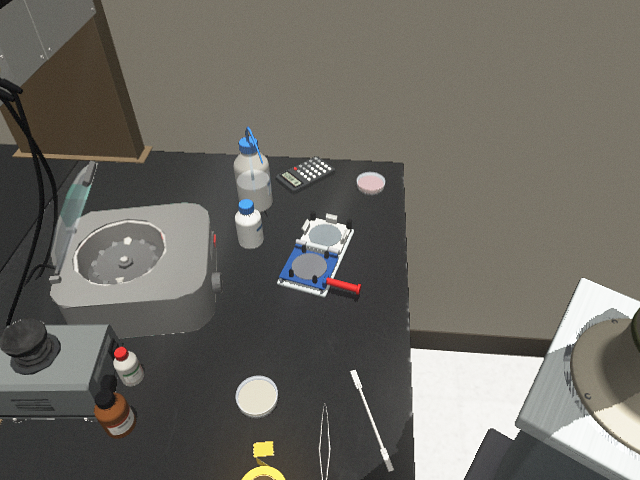

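View pics/top0.png

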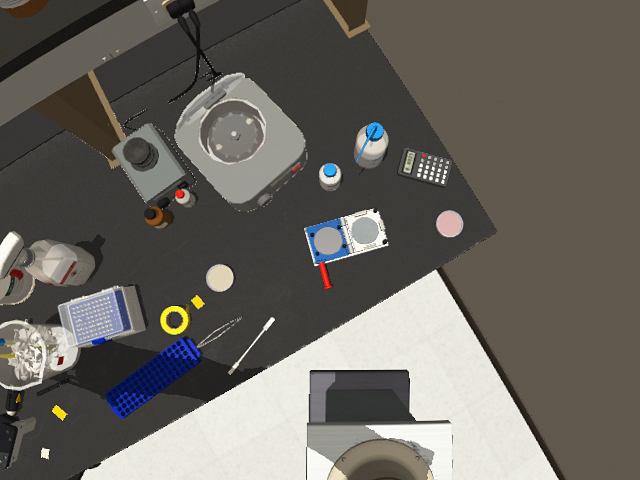

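```bash
cat > h.py <<'E'
import numpy as np,cv2
from rig import *
from scipy.spatial.transform import Rotation as R
def cam(n,pose=None):
    c=calibration(n)
    if n=="wrist":
        p,r=pose; T=np.eye(4);T[:3,:3]=R.from_rotvec(r).as_matrix();T[:3,3]=p
        W=np.linalg.inv(T@c["hand_eye"])
    else: W=c["world_to_cam"]
    return c["K"],c["k1"],W
def proj(n,P,pose=None):
    K,k,W=cam(n,pose);P=np.atleast_2d(P);q=P@W[:3,:3].T+W[:3,3]
    s=q[:,:2]/q[:,2:];r2=(s**2).sum(1,keepdims=True);s=s*(1+k*r2)
    return s*[K[0,0],K[1,1]]+K[:2,2]
def unproj(n,uv,z,pose=None):
    K,k,W=cam(n,pose);uv=np.atleast_2d(np.array(uv,float))
    d=(uv-K[:2,2])/[K[0,0],K[1,1]];s=d.copy()
    for _ in range(20): s=d/(1+k*(s**2).sum(1,keepdims=True))
    ray=np.c_[s,np.ones(len(s))]@W[:3,:3]; c=-W[:3,:3].T@W[:3,3]
    return c+ray*((z-c[2])/ray[:,2:])
E
python3 - <<'E'
import cv2
a=cv2.imread("pics/top0.png")[190:310,290:480];cv2.imwrite("pics/tc.png",cv2.resize(a,None,fx=4,fy=4,interpolation=2))
a=cv2.imread("pics/scene0.png")[160:310,260:410];cv2.imwrite("pics/sc.png",cv2.resize(a,None,fx=4,fy=4,interpolation=2))
E
```

```text
(no output)
```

View pics/tc.png

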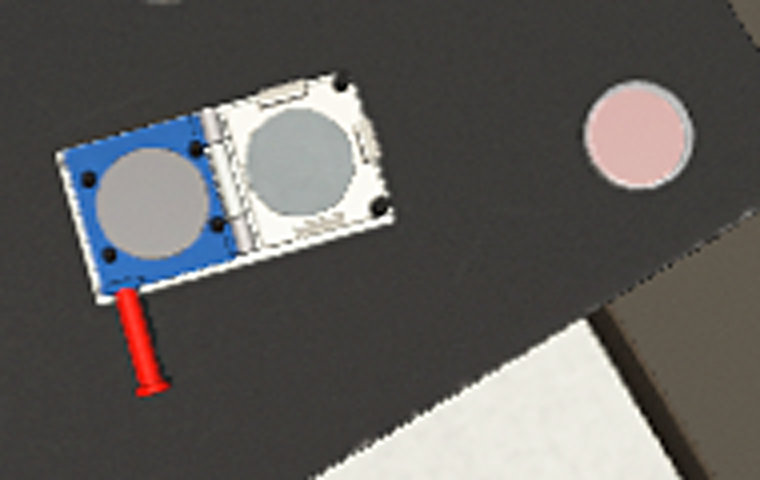

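View pics/sc.png

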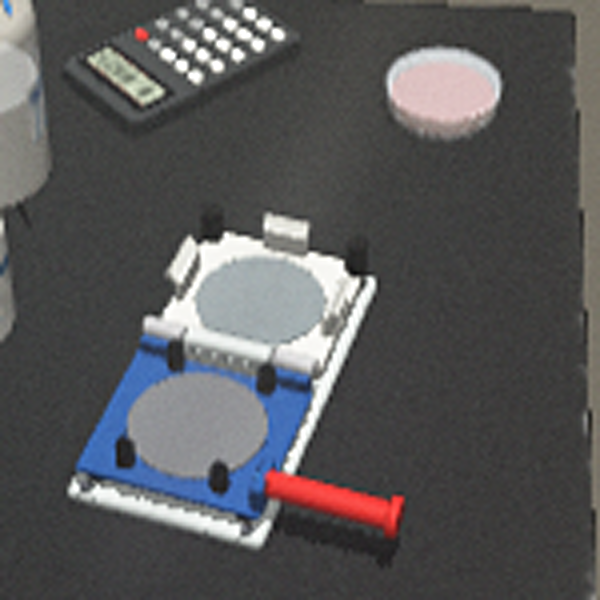

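```bash
cat > fit.py <<'E'
from h import *
from scipy.optimize import least_squares
def top(u,v): return [290+(u-1.5)/4,190+(v-1.5)/4]
def sc(u,v): return [260+(u-1.5)/4,160+(v-1.5)/4]
# seat frame: seat at (0,42)
obs=[("top",top(153,204),(0,42,20)),("top",top(301,161),(0,-42,18)),
("top",top(89,179),(21.5,72.5,34)),("top",top(196,148),(21.5,11.5,34)),("top",top(218,225),(-21.5,11.5,34)),("top",top(110,256),(-21.5,72.5,34)),
("top",top(153,391),(-97,70,28)),
("scene",sc(198,425),(0,42,20)),("scene",sc(261,300),(0,-42,18)),("scene",sc(398,515),(-97,70,28))]
def pts(p,l):
    l=np.array(l,float)/1e3;c,s=np.cos(p[2]),np.sin(p[2])
    return np.array([p[0]+c*l[0]-s*l[1],p[1]+s*l[0]+c*l[1],l[2]])
f=lambda p,w=None: np.concatenate([proj(n,pts(p,l))[0]-uv for n,uv,l in obs if w in(None,n)])
if __name__=="__main__":
    np.set_printoptions(precision=4,suppress=True)
    for w in(None,"top","scene"):
        r=least_squares(f,[.55,0.05,0],args=(w,));print(w,r.x);print(r.fun.reshape(-1,2).round(1).tolist())
    p=least_squares(f,[.55,0.05,0]).x
    for n,l in dict(seat=(0,42,20),handle=(-72,70,28),nest=(0,-42,18)).items(): print(n,pts(p,l))
    print("pink top",unproj("top",top(639,135),.015),"scene",unproj("scene",sc(444,88),.0145))
    print(unproj("top",[[225-5,278]],.015))
E
python3 fit.py; python3 -c "
from h import *
s=observe();M=R.from_rotvec(s['tool_rot']).as_matrix();print(M.round(3))"
```

```text
None [0.5602 0.0712 0.2859]
[[0.3, -0.0], [-0.2, 0.1], [-0.1, -0.1], [0.2, -0.3], [0.4, -0.6], [0.3, -0.4], [0.7, -0.6], [0.5, 0.9], [-0.0, 0.9], [-0.0, 0.9]]
top [0.5594 0.0716 0.2805]
[[0.1, 0.2], [-0.3, 0.5], [-0.3, 0.1], [0.1, 0.0], [0.2, -0.3], [0.0, -0.2], [0.2, -0.3]]
scene [0.5615 0.0697 0.2855]
[[0.4, -0.0], [-0.2, 0.1], [-0.3, -0.1]]
seat [0.5483 0.1115 0.02  ]
handle [0.4714 0.1181 0.028 ]
nest [0.572  0.0309 0.018 ]
pink top [[ 0.587  -0.1589  0.015 ]] scene [[ 0.587  -0.1582  0.0145]]
[[0.4671 0.3488 0.015 ]]
[[ 0.958 -0.     0.288]
 [-0.288 -0.001  0.958]
 [ 0.    -1.    -0.001]]
```

```bash
cat >> h.py <<'E'
def go(p,phi_deg):
    s=observe();M=R.from_rotvec(s['tool_rot']).as_matrix()
    t=M.T@(np.array(p)-s['eef_pos'])*1e3
    phi=np.degrees(np.arctan2(M[1,2],M[0,2]));tw=(phi-phi_deg+180)%360-180
    print("t",s['time_s'],"pos",s['eef_pos'].round(4),"phi",phi.round(2),"down",M[:,1].round(4),"w",s['gripper_width'].round(4),"F",s['contact_force'].round(1));print("travel",t.round(1),"twist",tw.round(1))
E
python3 - <<'E'
from h import *
go([.587,-.1585,.15],16.3)
print("smallbottle base",unproj("scene",[250,243],0),"cap top guess z", [ (z,unproj("scene",[246,203],z)[0].round(3),unproj("top",[330,170],z)[0].round(3)) for z in (.04,.05,.06,.07,.08,.09)])
print([ (z,unproj("scene",[246,135],z)[0].round(3),unproj("top",[376,130],z)[0].round(3)) for z in (.1,.12,.14,.16,.18)])
E
```

```text
Traceback (most recent call last):
  File "h.py", line 25, in go
    print("t",s['time_s'],"pos",s['eef_pos'].round(4),"phi",phi.round(2),"down",M[:,1].round(4),"w",s['gripper_width'].round(4),"F",s['contact_force'].round(1));print("travel",t.round(1),"twist",tw.round(1))
                                                                                                    ^^^^^^^^^^^^^^^^^^^^^^^^
AttributeError: 'float' object has no attribute 'round'
```

```bash
sed -i "s/s\['gripper_width'\].round(4)/round(s['gripper_width'],4)/" h.py
python3 - <<'E'
from h import *
go([.587,-.1585,.15],16.3)
print("smallbottle base",unproj("scene",[250,243],0),"cap top guess z", [ (z,unproj("scene",[246,203],z)[0].round(3),unproj("top",[330,170],z)[0].round(3)) for z in (.04,.05,.06,.07,.08,.09)])
print([ (z,unproj("scene",[246,135],z)[0].round(3),unproj("top",[376,130],z)[0].round(3)) for z in (.1,.12,.14,.16,.18)])
E
```

```text
t 0.1 pos [0.2085 0.6939 0.2178] phi 73.28 down [-3.0e-04 -1.4e-03 -1.0e+00] w 0.0931 F [ 0.5 -0.1  0.2]
travel [ 607.7   68.9 -707.4] twist 57.0
smallbottle base [[0.68696723 0.11284017 0.        ]] cap top guess z [(0.04, array([0.735, 0.062, 0.04 ]), array([0.702, 0.107, 0.04 ])), (0.05, array([0.726, 0.071, 0.05 ]), array([0.699, 0.107, 0.05 ])), (0.06, array([0.718, 0.079, 0.06 ]), array([0.696, 0.107, 0.06 ])), (0.07, array([0.709, 0.087, 0.07 ]), array([0.693, 0.107, 0.07 ])), (0.08, array([0.701, 0.095, 0.08 ]), array([0.69 , 0.107, 0.08 ])), (0.09, array([0.692, 0.103, 0.09 ]), array([0.687, 0.107, 0.09 ]))]
[(0.1, array([ 0.823, -0.049,  0.1  ]), array([0.771, 0.011, 0.1  ])), (0.12, array([ 0.802, -0.027,  0.12 ]), array([0.764, 0.013, 0.12 ])), (0.14, array([ 0.78 , -0.006,  0.14 ]), array([0.756, 0.015, 0.14 ])), (0.16, array([0.758, 0.016, 0.16 ]), array([0.748, 0.017, 0.16 ])), (0.18, array([0.736, 0.038, 0.18 ]), array([0.74 , 0.019, 0.18 ]))]
```

Request:
{"method": "servo_tool", "body": {"targets": [{"travel":[15,0,-18],"twist":2,"hand":-1},{"travel":[45,5,-52],"twist":6,"hand":-1},{"travel":[80,10,-93],"twist":12,"hand":-1},{"travel":[118,15,-137],"twist":18,"hand":-1},{"travel":[156,20,-182],"twist":24,"hand":-1},{"travel":[194,25,-226],"twist":30,"hand":-1},{"travel":[232,30,-270],"twist":36,"hand":-1},{"travel":[270,35,-314],"twist":42,"hand":-1},{"travel":[308,40,-358],"twist":48,"hand":-1},{"travel":[346,45,-403],"twist":53,"hand":-1},{"travel":[384,49,-447],"twist":57,"hand":-1},{"travel":[422,53,-491],"twist":57,"hand":-1},{"travel":[460,57,-535],"twist":57,"hand":-1},{"travel":[498,60,-580],"twist":57,"hand":-1},{"travel":[535,63,-623],"twist":57,"hand":-1},{"travel":[568,66,-661],"twist":57,"hand":-1},{"travel":[592,68,-689],"twist":57,"hand":-1},{"travel":[604,69,-703],"twist":57,"hand":-1},{"travel":[608,69,-707],"twist":57,"hand":-1},{"travel":[608,69,-707],"twist":57,"hand":-1}]}}

```text
time_s: 2.6
eef_pos: [0.5872, -0.1569, 0.1498]
tool_rot: [-1.332, 0.997, -0.996]
contact_force: [-0.5, 0.0, -0.6]
gripper_width: 0.0931
```

Run:
```python
from h import *
s=observe();go([.587,-.1585,.003],16.3)
a=read_camera("wrist");cv2.imwrite("pics/w1.png",a)
print(proj("wrist",[[.587,-.1585,.015],[.587,-.1585,0]],(s['eef_pos'],s['tool_rot'])))
```

```text
t 2.6 pos [ 0.5872 -0.1569  0.1498] phi 16.35 down [-8.e-04 -7.e-04 -1.e+00] w 0.0931 F [-0.5  0.  -0.6]
travel [  1.4 146.8  -0.5] twist 0.0
[[322.64404998 225.25418919]
 [322.69594092 221.65115071]]
```

View pics/w1.png

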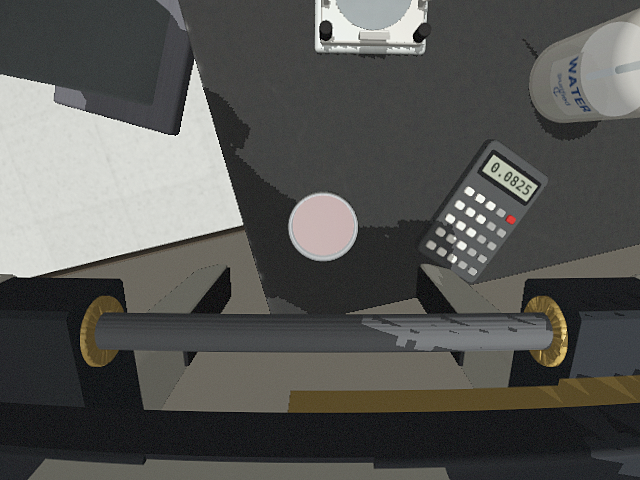

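Request:
{"method": "servo_tool", "body": {"targets": [{"travel":[1,20,0],"twist":0,"hand":-1},{"travel":[2,60,-0.5],"twist":0,"hand":-1},{"travel":[2.4,100,-0.5],"twist":0,"hand":-1},{"travel":[2.4,130,-0.5],"twist":0,"hand":-1},{"travel":[2.4,142,-0.5],"twist":0,"hand":-1},{"travel":[2.4,147,-0.5],"twist":0,"hand":-1},{"travel":[2.4,147,-0.5],"twist":0,"hand":-1},{"travel":[2.4,147,-0.5],"twist":0,"hand":0.1},{"travel":[2.4,147,-0.5],"twist":0,"hand":0.4},{"travel":[2.4,147,-0.5],"twist":0,"hand":0.7},{"travel":[2.4,147,-0.5],"twist":0,"hand":1},{"travel":[2.4,147,-0.5],"twist":0,"hand":1}], "force": 10}}

```text
time_s: 4.15
eef_pos: [0.5873, -0.1591, 0.0031]
tool_rot: [-1.332, 0.996, -0.996]
contact_force: [-0.1, 0.5, 4.9]
gripper_width: 0.0611
```

Run:
```python
from h import *
go([.587,-.1585,.003],16.3)
cv2.imwrite("pics/w2.png",read_camera("wrist"))
```

```text
t 4.15 pos [ 0.5873 -0.1591  0.0031] phi 16.37 down [-5.e-04 -6.e-04 -1.e+00] w 0.0611 F [-0.1  0.5  4.9]
travel [-0.6  0.1 -0.1] twist 0.1
```

View pics/w2.png

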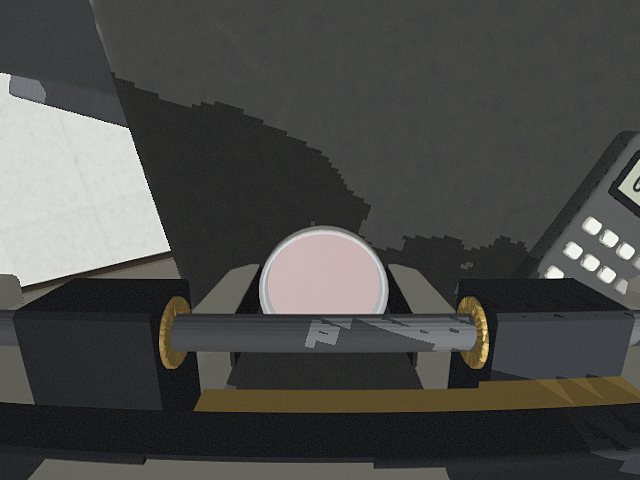

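Request:
{"method": "servo_tool", "body": {"targets": [{"travel":[0,-5,0],"twist":0,"hand":1},{"travel":[0,-20,0],"twist":0,"hand":1},{"travel":[0,-45,0],"twist":0,"hand":1},{"travel":[-10,-70,2],"twist":0,"hand":1},{"travel":[-35,-95,6],"twist":0,"hand":1},{"travel":[-70,-110,13],"twist":0,"hand":1},{"travel":[-110,-117,20],"twist":0,"hand":1},{"travel":[-150,-117,28],"twist":0,"hand":1},{"travel":[-185,-117,34],"twist":0,"hand":1},{"travel":[-203,-117,38],"twist":0,"hand":1},{"travel":[-210,-117,39],"twist":0,"hand":1},{"travel":[-210,-117,39],"twist":0,"hand":1}]}}

```text
time_s: 5.7
eef_pos: [0.5657, 0.0527, 0.1202]
tool_rot: [-1.332, 0.996, -0.997]
contact_force: [0.4, -0.1, -0.0]
gripper_width: 0.0608
```

Run:
```python
from h import *
from fit import pts
s=observe();go([.5483,.1115,.06],16.37)
cv2.imwrite("pics/w3.png",read_camera("wrist"))
p=[0.5602,0.0712,0.2859]
print(s['eef_pos'],s['tool_rot'])
print(proj("wrist",[pts(p,l) for l in [(0,42,20),(21.5,72.5,36),(21.5,11.5,36),(-21.5,11.5,36),(-21.5,72.5,36)]],(s['eef_pos'],s['tool_rot'])).round(0))
```

```text
t 5.7 pos [0.5657 0.0527 0.1202] phi 16.35 down [-3.e-04 -1.e-03 -1.e+00] w 0.0608 F [ 0.4 -0.1 -0. ]
travel [-61.4  60.1  -0.1] twist -0.0
[0.56569987 0.05271998 0.1201569 ] [-1.33178261  0.99632946 -0.9969847 ]
[[323. 152.]
 [355. 106.]
 [354. 196.]
 [293. 196.]
 [291. 106.]]
```

View pics/w3.png

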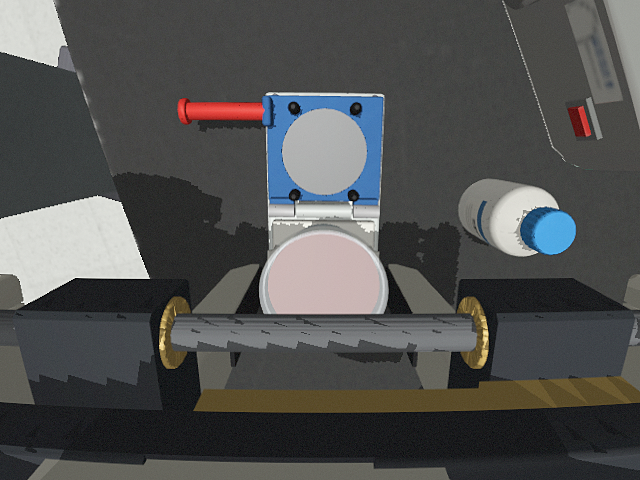

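Run:
```python
import cv2
a=cv2.imread("pics/w3.png")[85:235,170:400];cv2.imwrite("pics/w3c.png",cv2.resize(a,None,fx=3.4,fy=3.4,interpolation=2))
```

```text
(no output)
```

View pics/w3c.png

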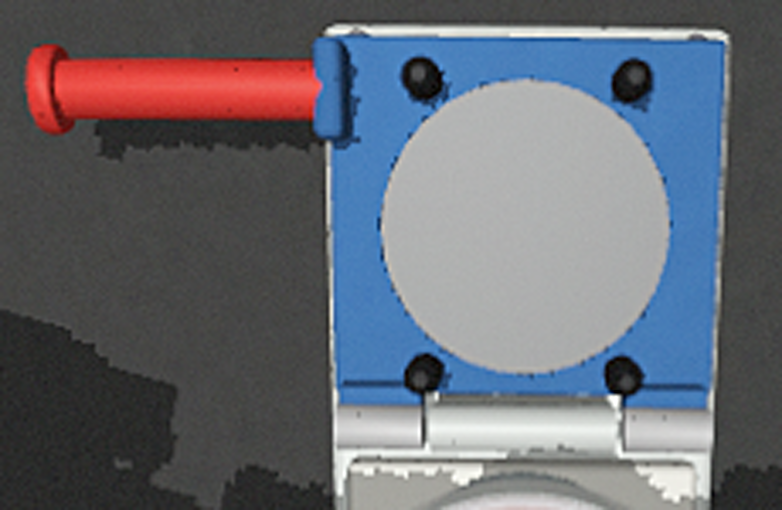

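Run:
```python
from h import *
s=observe();M=R.from_rotvec(s['tool_rot']).as_matrix()
for dx in(-2,0,2):
  t=np.linspace(0,2*np.pi,73)
  P=np.c_[30.5*np.cos(t)+dx,-12+0*t,30.5*np.sin(t)]/1e3@M.T+s['eef_pos']
  q=proj("wrist",P,(s['eef_pos'],s['tool_rot']));print(dx,q.min(0),q.max(0))
a=cv2.imread("pics/w3.png")[215:325,245:405];cv2.imwrite("pics/w3d.png",cv2.resize(a,None,fx=5,fy=5,interpolation=2))
```

```text
-2 [257.0257767  222.36426722] [388.95611717 345.65773127]
0 [257.23469245 226.7925157 ] [388.75689428 349.29715928]
2 [257.44336684 231.19434654] [388.55786496 352.9118735 ]
```

View pics/w3d.png

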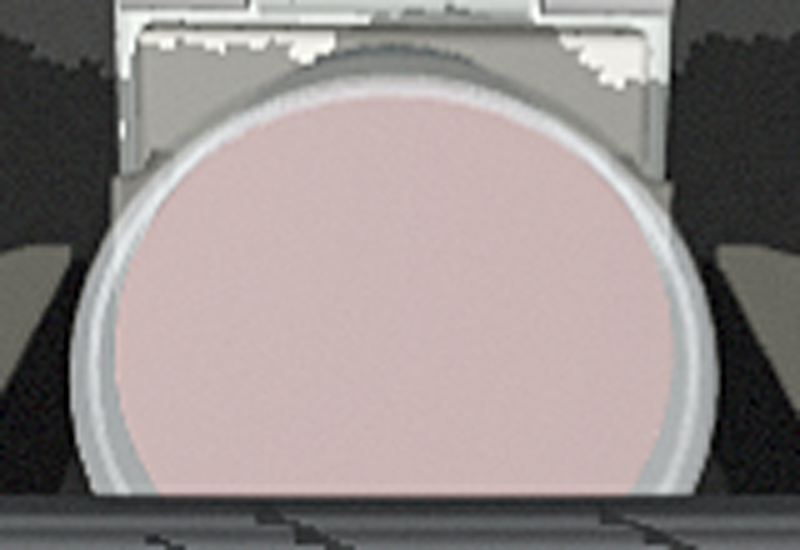

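Request:
{"method": "servo_tool", "body": {"targets": [{"travel":[-10,0,0],"twist":0,"hand":1},{"travel":[-30,15,0],"twist":0,"hand":1},{"travel":[-50,35,0.4],"twist":0,"hand":1},{"travel":[-60,50,0.4],"twist":0,"hand":1},{"travel":[-62.3,58,0.4],"twist":0,"hand":1},{"travel":[-62.3,60,0.4],"twist":0,"hand":1},{"travel":[-62.3,60,0.4],"twist":0,"hand":1}]}}

```text
time_s: 6.62
eef_pos: [0.5489, 0.1113, 0.0602]
tool_rot: [-1.331, 0.997, -0.999]
contact_force: [-0.2, 0.2, -0.1]
gripper_width: 0.0605
```

Run:
```python
from h import *
go([.5483,.1115,.024],16.37)
for n in("wrist","scene"): cv2.imwrite(f"pics/{n}4.png",read_camera(n))
a=cv2.imread("pics/scene4.png")[180:330,230:400];cv2.imwrite("pics/s4c.png",cv2.resize(a,None,fx=4,fy=4,interpolation=2))
```

```text
t 6.625 pos [0.5489 0.1113 0.0602] phi 16.24 down [ 1.0e-04 -1.5e-03 -1.0e+00] w 0.0605 F [-0.2  0.2 -0.1]
travel [-0.5 36.2 -0.5] twist -0.1
```

View pics/wrist4.png

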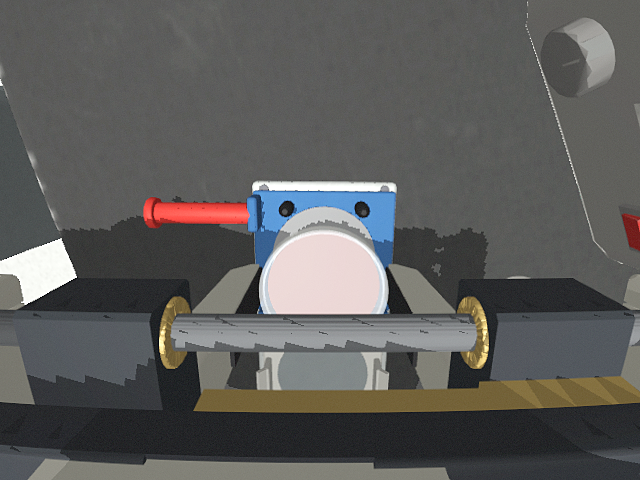

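View pics/s4c.png

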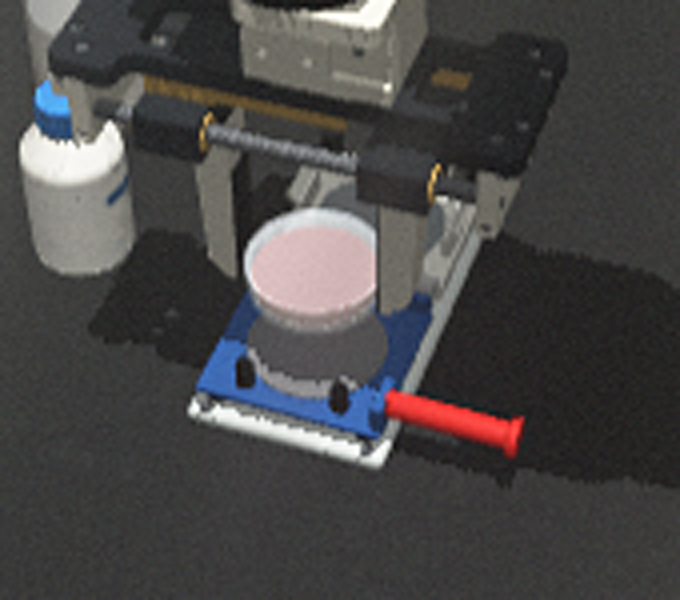

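Request:
{"method": "servo_tool", "body": {"targets": [{"travel":[0,6,0],"twist":0,"hand":1},{"travel":[0,14,0],"twist":0,"hand":1},{"travel":[0,22,0],"twist":0,"hand":1},{"travel":[0,27,0],"twist":0,"hand":1},{"travel":[0,27,0],"twist":0,"hand":1}]}}

```text
time_s: 7.35
eef_pos: [0.5488, 0.1113, 0.0329]
tool_rot: [-1.331, 0.998, -0.999]
contact_force: [0.2, -0.8, -0.6]
gripper_width: 0.0602
```

Run:
```python
from h import *
go([.5483,.1115,.024],16.37)
for n in("wrist","scene"): cv2.imwrite(f"pics/{n}5.png",read_camera(n))
a=cv2.imread("pics/scene5.png")[210:330,250:370];a=cv2.resize(a,None,fx=4,fy=4,interpolation=2)
b=cv2.imread("pics/wrist5.png")[170:330,240:410];b=cv2.resize(b,(320,480))
b=cv2.resize(cv2.imread("pics/wrist5.png")[190:330,250:400],(400,480*400*140//150//480//1))
b=cv2.copyMakeBorder(b,0,480-b.shape[0],0,0,0)
cv2.imwrite("pics/c5.png",np.hstack([a[:, :400],b]))
```

```text
t 7.35 pos [0.5488 0.1113 0.0329] phi 16.24 down [-4.0e-04 -1.4e-03 -1.0e+00] w 0.0602 F [ 0.2 -0.8 -0.6]
travel [-0.4  8.9 -0.4] twist -0.1
```

View pics/c5.png

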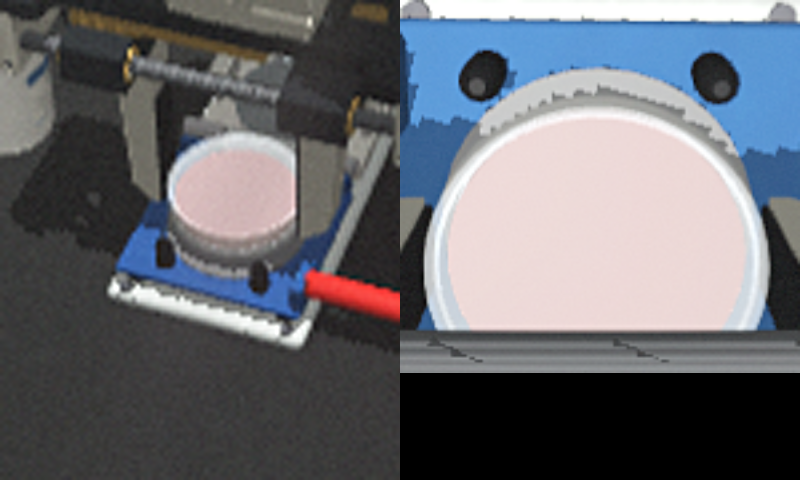

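Request:
{"method": "servo_tool", "body": {"targets": [{"travel":[0,5,0],"twist":0,"hand":1},{"travel":[0,9,0],"twist":0,"hand":1},{"travel":[0,9,0],"twist":0,"hand":1},{"travel":[0,9,0],"twist":0,"hand":1}]}}

```text
time_s: 7.95
eef_pos: [0.5491, 0.1113, 0.0245]
tool_rot: [-1.331, 0.997, -0.999]
contact_force: [-1.1, -0.5, -0.9]
gripper_width: 0.0603
```

Run:
```python
from h import *
go([.5483,.1115,.024],16.37)
for n in("wrist","scene"): cv2.imwrite(f"pics/{n}6.png",read_camera(n))
a=cv2.imread("pics/scene6.png")[210:330,250:370];a=cv2.resize(a,None,fx=4,fy=4,interpolation=2)
b=cv2.resize(cv2.imread("pics/wrist6.png")[190:330,250:400],(400,373))
b=cv2.copyMakeBorder(b,0,480-b.shape[0],0,0,0)
cv2.imwrite("pics/c6.png",np.hstack([a[:, :400],b]))
```

```text
t 7.95 pos [0.5491 0.1113 0.0245] phi 16.24 down [ 4.0e-04 -1.3e-03 -1.0e+00] w 0.0603 F [-1.1 -0.5 -0.9]
travel [-0.4  0.5 -0.7] twist -0.1
```

View pics/c6.png

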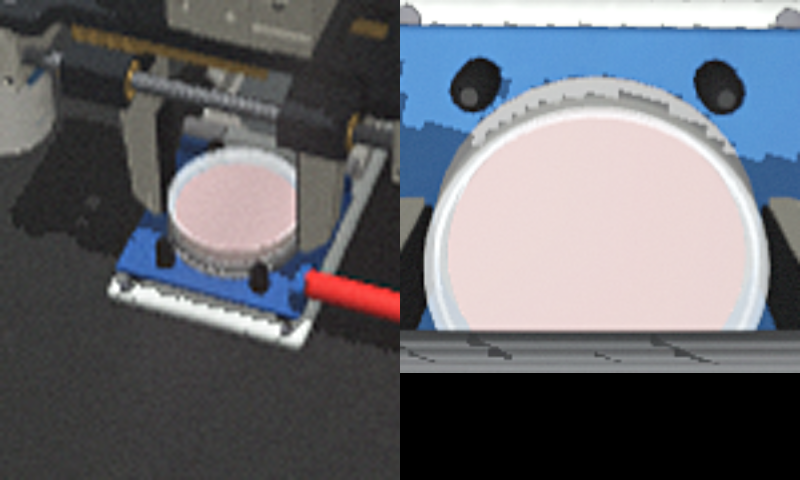

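Request:
{"method": "servo_tool", "body": {"targets": [{"travel":[0,1,0],"twist":0,"hand":1},{"travel":[0,1,0],"twist":0,"hand":0.2},{"travel":[0,1,0],"twist":0,"hand":-0.2},{"travel":[0,1,0],"twist":0,"hand":-0.6},{"travel":[0,1,0],"twist":0,"hand":-1},{"travel":[0,1,0],"twist":0,"hand":-1},{"travel":[0,-10,0],"twist":0,"hand":-1},{"travel":[0,-35,0],"twist":0,"hand":-1},{"travel":[20,-65,0],"twist":0,"hand":-1},{"travel":[50,-85,0],"twist":0,"hand":-1},{"travel":[70,-95,0],"twist":0,"hand":-1},{"travel":[70,-95,0],"twist":0,"hand":-1}]}}

```text
time_s: 9.55
eef_pos: [0.5692, 0.0429, 0.1204]
tool_rot: [-1.329, 0.998, -1.002]
contact_force: [-0.2, 0.3, 0.1]
gripper_width: 0.093
```

Run:
```python
from h import *
s=observe();go([.5483,.1115,.024],16.37);print(s['eef_pos'].tolist(),s['tool_rot'].tolist())
for n in("wrist","scene"): cv2.imwrite(f"pics/{n}7.png",read_camera(n))
a=cv2.imread("pics/scene7.png")[210:330,250:370];a=cv2.resize(a,None,fx=4,fy=4,interpolation=2)
b=cv2.resize(cv2.imread("pics/wrist7.png")[60:240,170:400],(800,626))[:600]
cv2.imwrite("pics/c7a.png",a);cv2.imwrite("pics/c7b.png",b)
```

```text
t 9.55 pos [0.5692 0.0429 0.1204] phi 16.09 down [ 0.0021 -0.0012 -1.    ] w 0.093 F [-0.2  0.3  0.1]
travel [-71.9  96.3  -1.2] twist -0.3
[0.5692291044905581, 0.04285462730134657, 0.12038224642518103] [-1.3287745941901012, 0.9978905830113626, -1.0018515336083924]
```

View pics/c7a.png

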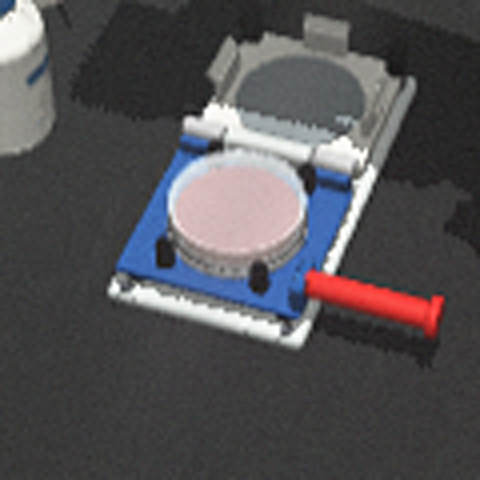

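View pics/c7b.png

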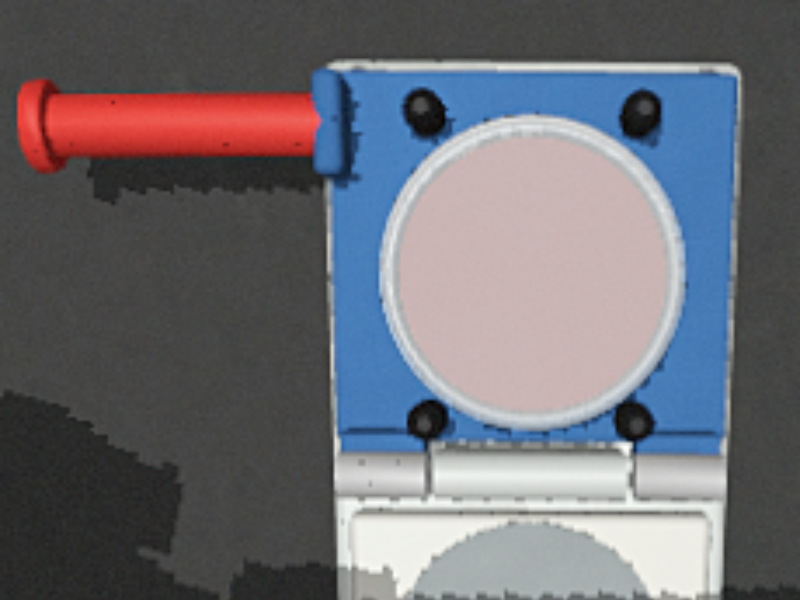

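Run:
```python
from h import *
from fit import pts
s=observe();pose=(s['eef_pos'],s['tool_rot']);print("q",s['q'].round(2))
px=lambda u,v:[170+(u-1.2)/3.478,60+(v-1.2)/3.478]
P=unproj("wrist",[px(55,126),px(315,125),px(185,125)],.028,pose)
print(P.round(4))
for p in ([0.5602,0.0712,0.2859],[0.5594,0.0716,0.2805]): print(pts(p,(-72,70,28)),pts(p,(-97,70,28)),pts(p,(-45,70,28)))
d=P[1]-P[0];print("bar angle",np.degrees(np.arctan2(d[1],d[0])))
go([.4714,.118,.12],106.3)
```

```text
q [-0.34  0.56  0.24  2.06 -0.24  0.55  0.35]
[[0.449  0.1143 0.028 ]
 [0.499  0.1283 0.028 ]
 [0.4742 0.1213 0.028 ]]
[0.47138114 0.11805306 0.028     ] [0.44739593 0.11100254 0.028     ] [0.49728516 0.12566763 0.028     ]
[0.47083544 0.118932   0.028     ] [0.44681251 0.11201109 0.028     ] [0.4967802  0.12640657 0.028     ]
bar angle 15.650394808998302
t 9.65 pos [0.5681 0.045  0.1191] phi 16.25 down [-4.e-04 -7.e-04 -1.e+00] w 0.0929 F [-0.3 -0.1 -0.1]
travel [-97.1  -0.9 -72.4] twist -90.0
```

Request:
{"method": "servo_tool", "body": {"targets": [{"travel":[-8,-1,-6],"twist":-9,"hand":-1},{"travel":[-20,-1,-15],"twist":-19,"hand":-1},{"travel":[-35,-1,-26],"twist":-29,"hand":-1},{"travel":[-50,-1,-37],"twist":-39,"hand":-1},{"travel":[-65,-1,-48],"twist":-49,"hand":-1},{"travel":[-80,-1,-59],"twist":-59,"hand":-1},{"travel":[-91,-1,-67],"twist":-69,"hand":-1},{"travel":[-97,-1,-72],"twist":-79,"hand":-1},{"travel":[-97,-1,-72],"twist":-87,"hand":-1},{"travel":[-97,-1,-72],"twist":-90,"hand":-1},{"travel":[-97,-1,-72],"twist":-90,"hand":-1},{"travel":[-97,-1,-72],"twist":-90,"hand":-1}]}}

```text
time_s: 11.15
eef_pos: [0.4717, 0.1182, 0.1199]
tool_rot: [-1.56, -0.221, 0.222]
contact_force: [-0.7, -0.3, 0.1]
gripper_width: 0.0927
```

Run:
```python
from h import *
s=observe();go([.472,.119,.009],106);print(s['eef_pos'].tolist(),s['tool_rot'].tolist(),s['q'].round(2))
cv2.imwrite("pics/w8.png",read_camera("wrist"))
s=observe();print(s['eef_pos'],proj("wrist",[[.4714,.118,.028]],(s['eef_pos'],s['tool_rot'])))
```

```text
t 11.15 pos [0.4717 0.1182 0.1199] phi 106.15 down [-9.e-04 -6.e-04 -1.e+00] w 0.0927 F [-0.7 -0.3  0.1]
travel [  0.6 110.9   0.8] twist 0.2
[0.4717177972938153, 0.11817166048810844, 0.11986576689078103] [-1.5599442614287962, -0.22054469533991508, 0.22208674096332098] [-0.22  0.48 -0.2   2.22  0.21  0.46  1.27]
[0.47176422 0.1181262  0.11994957] [[323.82143219 235.52137728]]
```

View pics/w8.png

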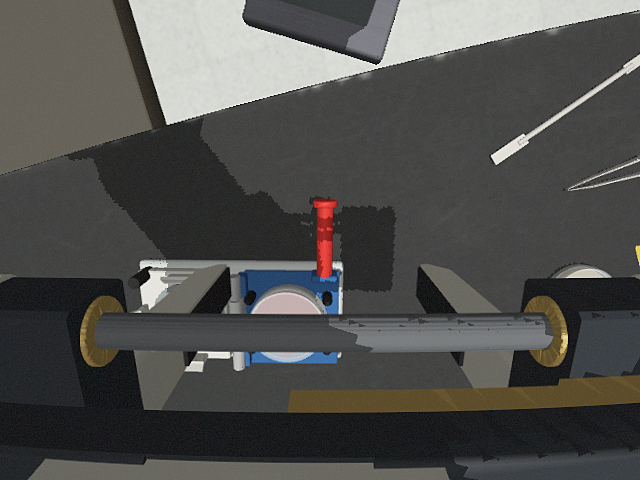

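Request:
{"method": "servo_tool", "body": {"targets": [{"travel":[1,15,0.4],"twist":0,"hand":-1},{"travel":[2,45,0.4],"twist":0,"hand":-0.7},{"travel":[2,80,0.4],"twist":0,"hand":-0.3},{"travel":[2,102,0.4],"twist":0,"hand":-0.2},{"travel":[2,111,0.4],"twist":0,"hand":0},{"travel":[2,111,0.4],"twist":0,"hand":0.3}], "force": 12}}

```text
time_s: 11.95
eef_pos: [0.4731, 0.119, 0.0083]
tool_rot: [-1.56, -0.22, 0.223]
contact_force: [-0.1, -0.3, 0.5]
gripper_width: 0.0472
```

Run:
```python
from h import *
s=observe();go([.472,.119,.009],106)
cv2.imwrite("pics/w9.png",read_camera("wrist"))
a=read_camera("scene")[200:320,260:420];cv2.imwrite("pics/s9.png",cv2.resize(a,None,fx=5,fy=5,interpolation=2))
```

```text
t 11.95 pos [0.4731 0.119  0.0083] phi 106.18 down [-0.002  -0.0012 -1.    ] w 0.0472 F [-0.1 -0.3  0.5]
travel [-1.1 -0.7  0.3] twist 0.2
```

View pics/w9.png

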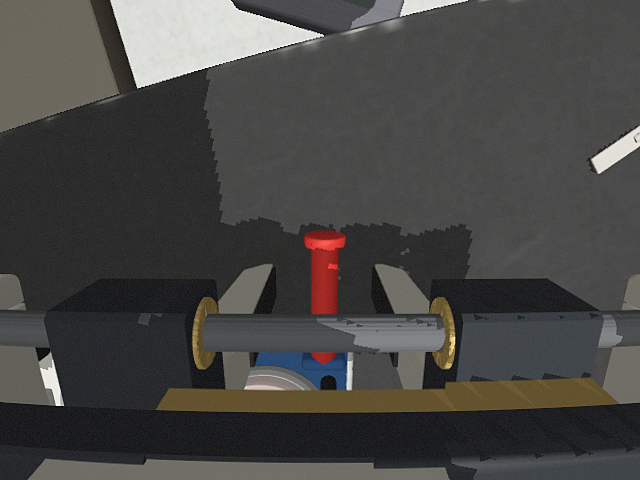

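View pics/s9.png

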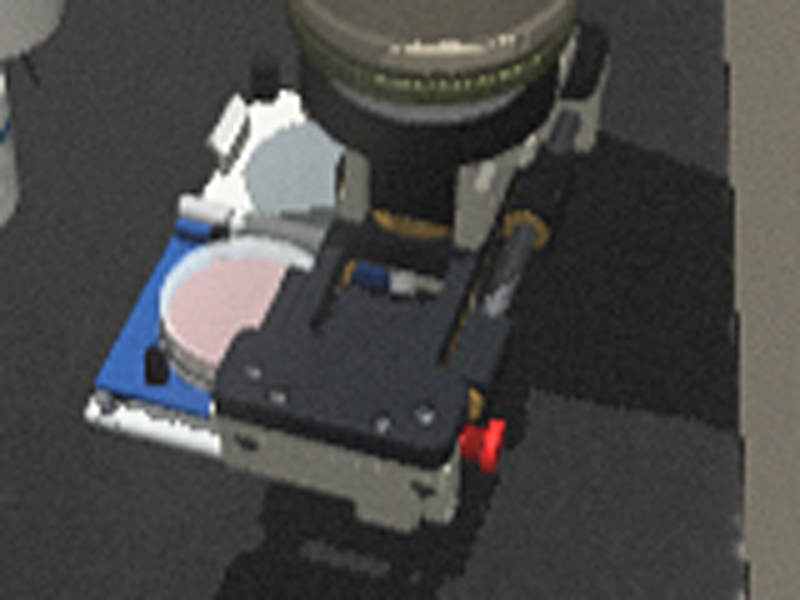

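Request:
{"method": "servo_tool", "body": {"targets": [{"travel":[0,0,0],"twist":0,"hand":0.5},{"travel":[0,0,0],"twist":0,"hand":0.8},{"travel":[0,0,0],"twist":0,"hand":1},{"travel":[0,0,0],"twist":0,"hand":1}]}}

```text
time_s: 12.55
eef_pos: [0.4739, 0.1194, 0.0097]
tool_rot: [-1.559, -0.222, 0.221]
contact_force: [-0.6, 1.3, 5.4]
gripper_width: 0.0116
```

Run:
```python
from h import *
go([.472,.119,.009],106)
for a in range(0,181,15):
    t=np.radians(a); print(a,"y",round(-70*np.sin(t),1),"z",round(-70*(1-np.cos(t)),1))
```

```text
t 12.55 pos [0.4739 0.1194 0.0097] phi 106.17 down [ 5.e-04 -0.e+00 -1.e+00] w 0.0116 F [-0.6  1.3  5.4]
travel [-1.9  0.7  0.2] twist 0.2
0 y -0.0 z -0.0
15 y -18.1 z -2.4
30 y -35.0 z -9.4
45 y -49.5 z -20.5
60 y -60.6 z -35.0
75 y -67.6 z -51.9
90 y -70.0 z -70.0
105 y -67.6 z -88.1
120 y -60.6 z -105.0
135 y -49.5 z -119.5
150 y -35.0 z -130.6
165 y -18.1 z -137.6
180 y -0.0 z -140.0
```

Request:
{"method": "servo_tool", "body": {"targets": [{"travel":[0,-4.5,0],"twist":0,"hand":1},{"travel":[0,-12,-1],"twist":0,"hand":1},{"travel":[0,-21,-3.3],"twist":0,"hand":1},{"travel":[0,-30,-6.7],"twist":0,"hand":1},{"travel":[0,-35,-9.4],"twist":0,"hand":1},{"travel":[0,-35,-9.4],"twist":0,"hand":1}]}}

```text
time_s: 13.3
eef_pos: [0.4762, 0.1112, 0.0458]
tool_rot: [-1.558, -0.223, 0.221]
contact_force: [-2.7, 6.3, 2.4]
gripper_width: 0.0116
```

Run:
```python
from h import *
go([.4739,.1194,.0097],106.17)
a=read_camera("scene")[160:320,230:440];cv2.imwrite("pics/s10.png",cv2.resize(a,(787,600),interpolation=2))
cv2.imwrite("pics/w10.png",read_camera("wrist"))
```

```text
t 13.3 pos [0.4762 0.1112 0.0458] phi 106.23 down [ 0.0011  0.0014 -1.    ] w 0.0116 F [-2.7  6.3  2.4]
travel [ 0.  36.1  8.4] twist 0.1
```

View pics/s10.png

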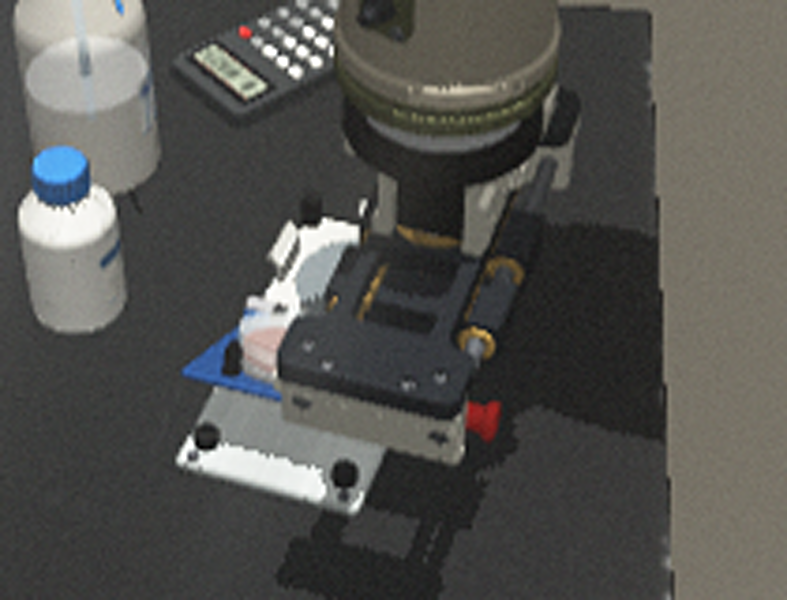

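View pics/w10.png

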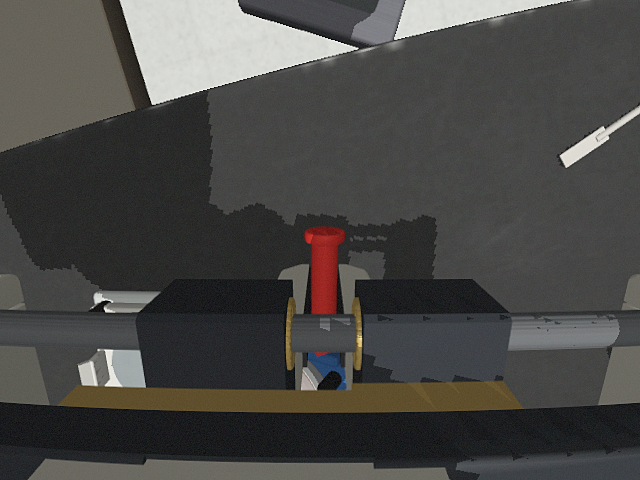

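Request:
{"method": "servo_tool", "body": {"targets": [{"travel":[0,-6.5,-5],"twist":0,"hand":1},{"travel":[0,-13.4,-11],"twist":0,"hand":1},{"travel":[0,-19.4,-18],"twist":0,"hand":1},{"travel":[0,-24.5,-25.6],"twist":0,"hand":1},{"travel":[0,-28.6,-33.8],"twist":0,"hand":1},{"travel":[0,-31,-40],"twist":0,"hand":1},{"travel":[0,-32.5,-46],"twist":0,"hand":1},{"travel":[0,-33.3,-51],"twist":0,"hand":1},{"travel":[0,-33.3,-51],"twist":0,"hand":1}]}}

```text
time_s: 14.52
eef_pos: [0.4903, 0.0616, 0.0801]
tool_rot: [-1.559, -0.223, 0.221]
contact_force: [-2.8, 1.2, 8.0]
gripper_width: 0.0114
```

Run:
```python
from h import *
go([.4739,.1194,.0097],106.17)
a=read_camera("scene")[160:320,230:440];cv2.imwrite("pics/s11.png",cv2.resize(a,(787,600),interpolation=2))
```

```text
t 14.525 pos [0.4903 0.0616 0.0801] phi 106.2 down [ 0.0016  0.0011 -1.    ] w 0.0114 F [-2.8  1.2  8. ]
travel [ 0.2 70.4 60. ] twist 0.0
```

View pics/s11.png

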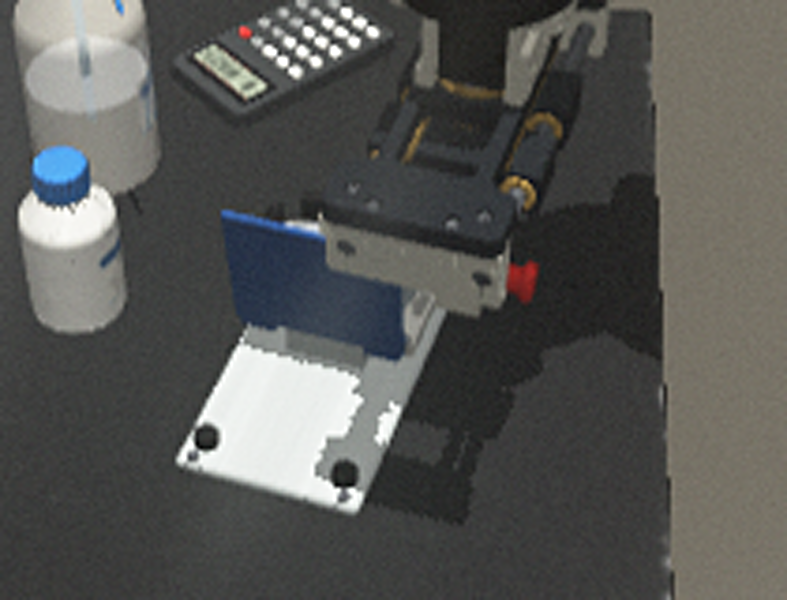

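Request:
{"method": "servo_tool", "body": {"targets": [{"travel":[0,0.3,-4],"twist":0,"hand":1},{"travel":[0,0.4,-9],"twist":0,"hand":1},{"travel":[0,0.6,-14],"twist":0,"hand":1},{"travel":[0,1.2,-19],"twist":0,"hand":1},{"travel":[0,2.2,-24],"twist":0,"hand":1},{"travel":[0,3.5,-29.5],"twist":0,"hand":1},{"travel":[0,5.7,-35.8],"twist":0,"hand":1},{"travel":[0,9.8,-44],"twist":0,"hand":1},{"travel":[0,9.8,-44],"twist":0,"hand":1},{"travel":[0,9.8,-44],"twist":0,"hand":1}]}}

```text
time_s: 15.82
eef_pos: [0.5024, 0.0191, 0.0701]
tool_rot: [-1.559, -0.222, 0.221]
contact_force: [-0.9, -0.9, -0.9]
gripper_width: 0.0116
```

Run:
```python
from h import *
go([.4739,.1194,.0097],106.17)
a=read_camera("scene")[160:320,230:440];cv2.imwrite("pics/s12.png",cv2.resize(a,(787,600),interpolation=2))
a=read_camera("top")[180:300,280:440];cv2.imwrite("pics/t12.png",cv2.resize(a,(800,600),interpolation=2))
```

```text
t 15.825 pos [0.5024 0.0191 0.0701] phi 106.17 down [ 9.e-04  6.e-04 -1.e+00] w 0.0116 F [-0.9 -0.9 -0.9]
travel [  0.5  60.4 104.3] twist 0.0
```

View pics/s12.png

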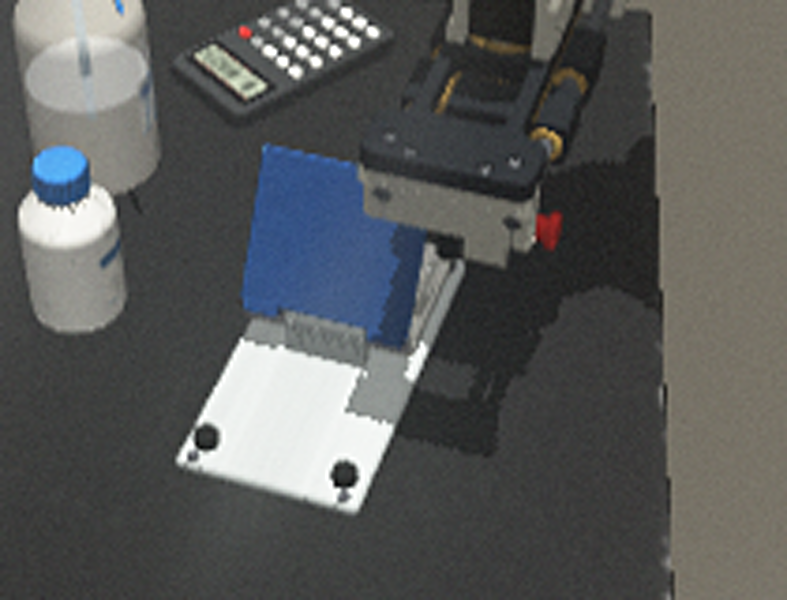

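View pics/t12.png

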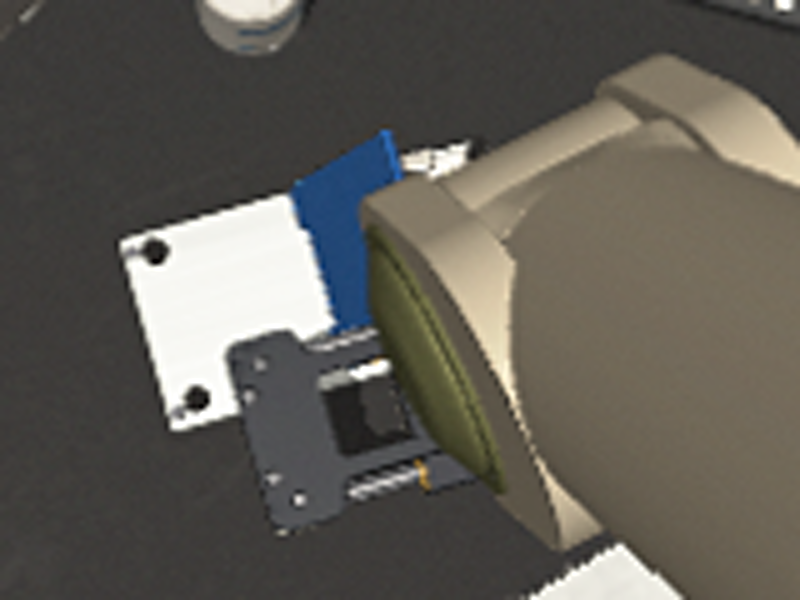

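Request:
{"method": "servo_tool", "body": {"targets": [{"travel":[0,2.5,-3.6],"twist":0,"hand":1},{"travel":[0,5,-7.3],"twist":0,"hand":1},{"travel":[0,8,-11],"twist":0,"hand":1},{"travel":[0,10.9,-14.2],"twist":0,"hand":1},{"travel":[0,14.3,-17.3],"twist":0,"hand":1},{"travel":[0,17.8,-20.2],"twist":0,"hand":1},{"travel":[0,21.6,-22.9],"twist":0,"hand":1},{"travel":[0,25.4,-25.3],"twist":0,"hand":1},{"travel":[0,29.5,-27.5],"twist":0,"hand":1},{"travel":[0,33.6,-29.4],"twist":0,"hand":1},{"travel":[0,33.6,-29.4],"twist":0,"hand":1}]}}

```text
time_s: 17.3
eef_pos: [0.5106, -0.0092, 0.0362]
tool_rot: [-1.559, -0.222, 0.221]
contact_force: [-1.8, 0.4, 0.3]
gripper_width: 0.0113
```

Run:
```python
from h import *
go([.4739,.1194,.0097],106.17)
a=read_camera("scene")[160:320,230:440];cv2.imwrite("pics/s13.png",cv2.resize(a,(787,600),interpolation=2))
cv2.imwrite("pics/w13.png",read_camera("wrist"))
```

```text
t 17.3 pos [ 0.5106 -0.0092  0.0362] phi 106.18 down [ 7.e-04  5.e-04 -1.e+00] w 0.0113 F [-1.8  0.4  0.3]
travel [  0.5  26.5 133.7] twist 0.0
```

View pics/s13.png

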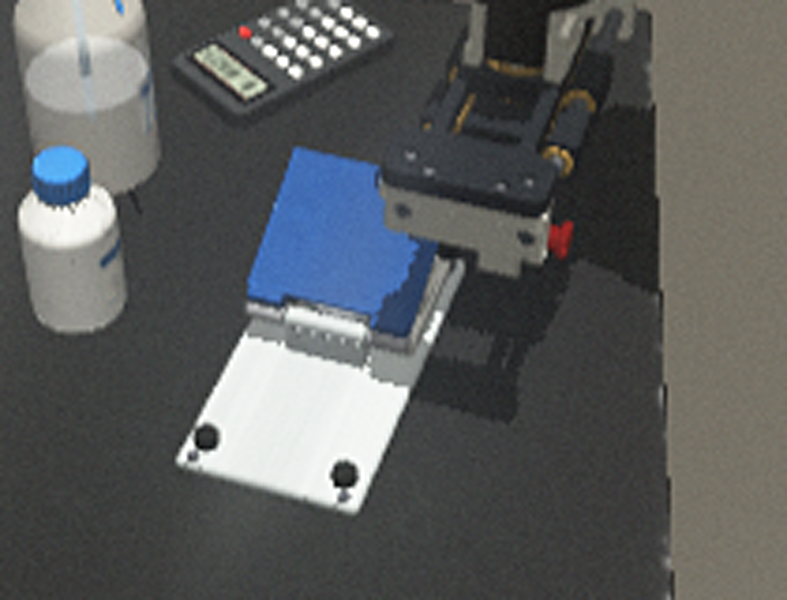

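View pics/w13.png

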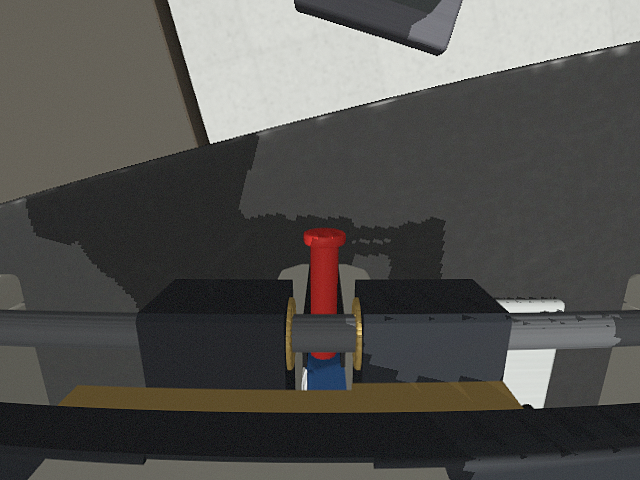

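Request:
{"method": "servo_tool", "body": {"targets": [{"travel":[0,4.2,-1.6],"twist":0,"hand":1},{"travel":[0,8.4,-2.9],"twist":0,"hand":1},{"travel":[0,13,-4],"twist":0,"hand":1},{"travel":[0,17.4,-4.7],"twist":0,"hand":1},{"travel":[0,22,-5.2],"twist":0,"hand":1},{"travel":[0,25,-5.3],"twist":0,"hand":1},{"travel":[0,25,-5.3],"twist":0,"hand":1}]}}

```text
time_s: 18.27
eef_pos: [0.5123, -0.0149, 0.0111]
tool_rot: [-1.56, -0.222, 0.221]
contact_force: [-0.3, -5.4, -0.1]
gripper_width: 0.0112
```

Run:
```python
from h import *
go([.4739,.1194,.0097],106.17)
a=read_camera("scene")[160:320,230:440];cv2.imwrite("pics/s14.png",cv2.resize(a,(787,600),interpolation=2))
```

```text
t 18.275 pos [ 0.5123 -0.0149  0.0111] phi 106.14 down [ 8.e-04 -2.e-04 -1.e+00] w 0.0112 F [-0.3 -5.4 -0.1]
travel [  0.5   1.4 139.7] twist -0.0
```

View pics/s14.png

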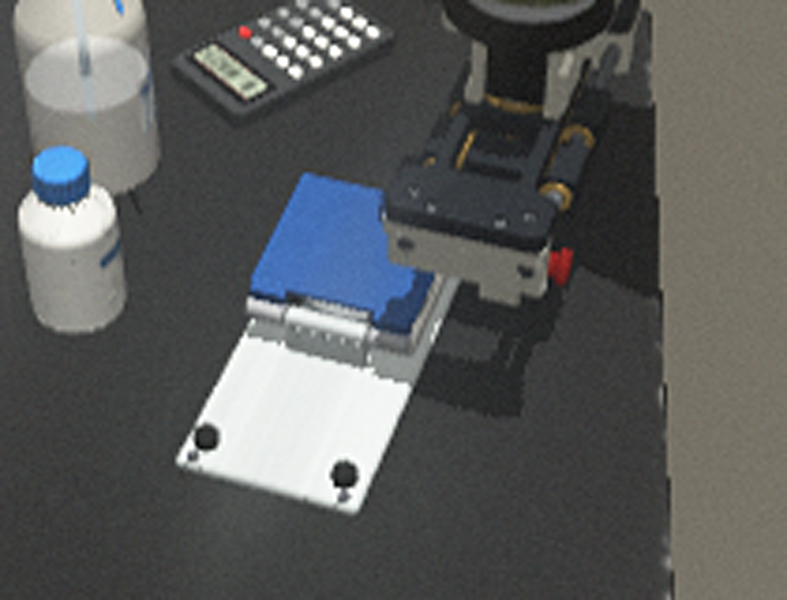

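Request:
{"method": "servo_tool", "body": {"targets": [{"travel":[0,1.4,0],"twist":0,"hand":1},{"travel":[0,1.4,0],"twist":0,"hand":1},{"travel":[0,1.4,0],"twist":0,"hand":0.5},{"travel":[0,1.4,0],"twist":0,"hand":0.2},{"travel":[0,1.4,0],"twist":0,"hand":0.2},{"travel":[0,-15,0],"twist":0,"hand":0.2},{"travel":[0,-50,0],"twist":0,"hand":0.2},{"travel":[0,-95,0],"twist":0,"hand":0.2},{"travel":[-5,-140,20],"twist":0,"hand":0.2},{"travel":[-10,-180,60],"twist":0,"hand":0.2},{"travel":[-10,-200,110],"twist":0,"hand":0.2},{"travel":[-10,-200,160],"twist":0,"hand":0.2},{"travel":[-10,-200,200],"twist":0,"hand":0.2},{"travel":[-10,-200,220],"twist":0,"hand":0.2},{"travel":[-10,-200,220],"twist":0,"hand":0.2}]}}

```text
time_s: 20.2
eef_pos: [0.4408, 0.1952, 0.2112]
tool_rot: [-1.559, -0.225, 0.223]
contact_force: [0.5, 0.8, -0.7]
gripper_width: 0.0372
```

Run:
```python
from h import *
go([.4739,.1194,.0097],106.17)
a=read_camera("scene");cv2.imwrite("pics/s15.png",a);b=a[160:320,230:440];cv2.imwrite("pics/s15c.png",cv2.resize(b,(787,600),interpolation=2))
a=read_camera("top");cv2.imwrite("pics/t15.png",a);b=a[180:300,280:440];cv2.imwrite("pics/t15c.png",cv2.resize(b,(800,600),interpolation=2))
```

```text
t 20.2 pos [0.4408 0.1952 0.2112] phi 106.34 down [ 1.e-03  4.e-04 -1.e+00] w 0.0372 F [ 0.5  0.8 -0.7]
travel [ 10.2 201.5 -82.1] twist 0.2
```

View pics/s15c.png

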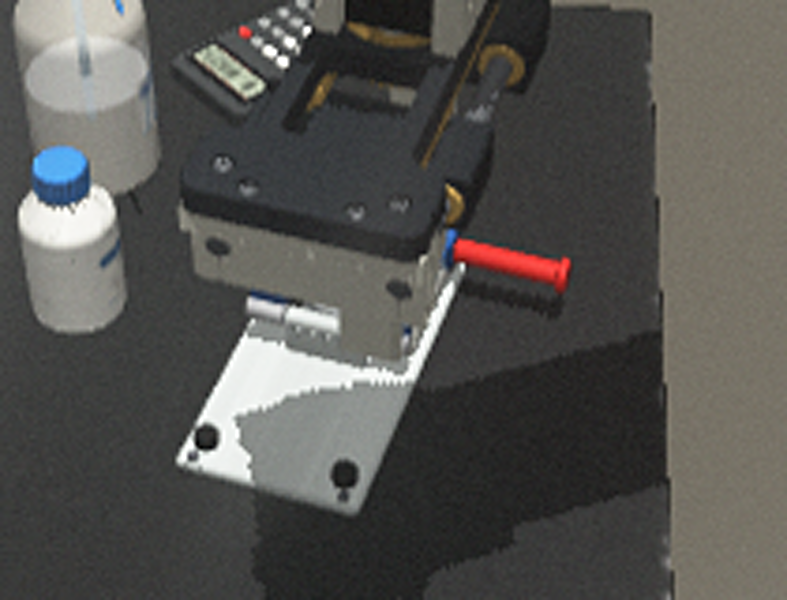

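View pics/t15.png

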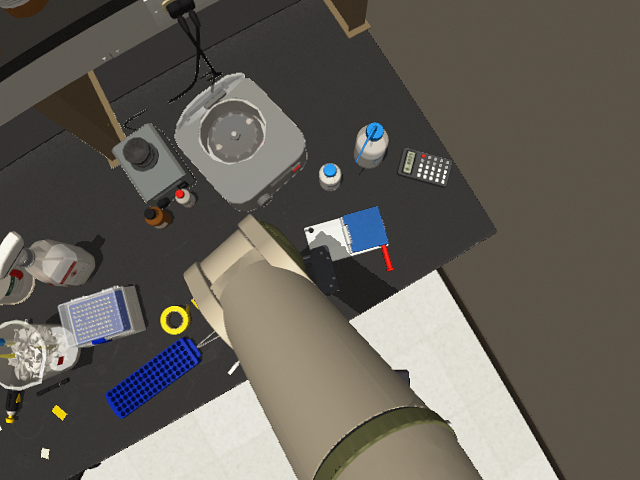

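View pics/t15c.png

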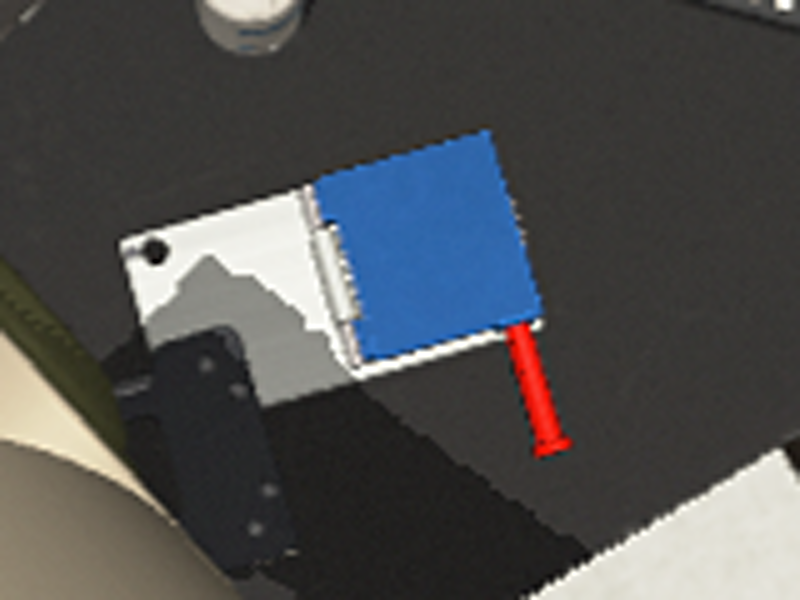

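Request:
{"method": "servo_tool", "body": {"targets": [{"travel":[0,-20,20],"twist":0,"hand":0},{"travel":[0,-50,60],"twist":0,"hand":-0.5},{"travel":[0,-70,110],"twist":0,"hand":-1},{"travel":[0,-80,160],"twist":0,"hand":-1},{"travel":[0,-80,200],"twist":0,"hand":-1},{"travel":[0,-80,220],"twist":0,"hand":-1},{"travel":[0,-80,220],"twist":0,"hand":-1}]}}

```text
time_s: 21.18
eef_pos: [0.3804, 0.404, 0.2903]
tool_rot: [-1.561, -0.221, 0.222]
contact_force: [0.2, -0.5, -0.0]
gripper_width: 0.0927
```

Run:
```python
from h import *
from fit import pts
go([.4739,.1194,.0097],106.17)
a=read_camera("scene");cv2.imwrite("pics/s16.png",a);b=a[180:300,280:410];cv2.imwrite("pics/s16c.png",cv2.resize(b,(650,600),interpolation=2))
p=[0.5602,0.0712,0.2859]
for z in(28,33,38): print(z,proj("scene",[pts(p,(-97,-70,z)),pts(p,(-45,-70,z))]).round(1).tolist())
```

```text
t 21.175 pos [0.3804 0.404  0.2903] phi 106.17 down [ 1.0e-04 -1.5e-03 -1.0e+00] w 0.0927 F [ 0.2 -0.5 -0. ]
travel [  10.7  281.1 -299. ] twist -0.0
28 [[379.8, 233.1], [352.5, 227.0]]
33 [[380.0, 231.2], [352.6, 225.0]]
38 [[380.2, 229.2], [352.8, 223.1]]
```

View pics/s16.png

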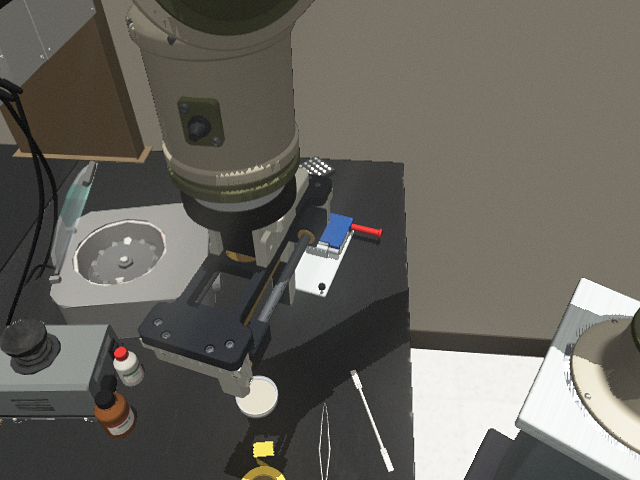

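View pics/s16c.png

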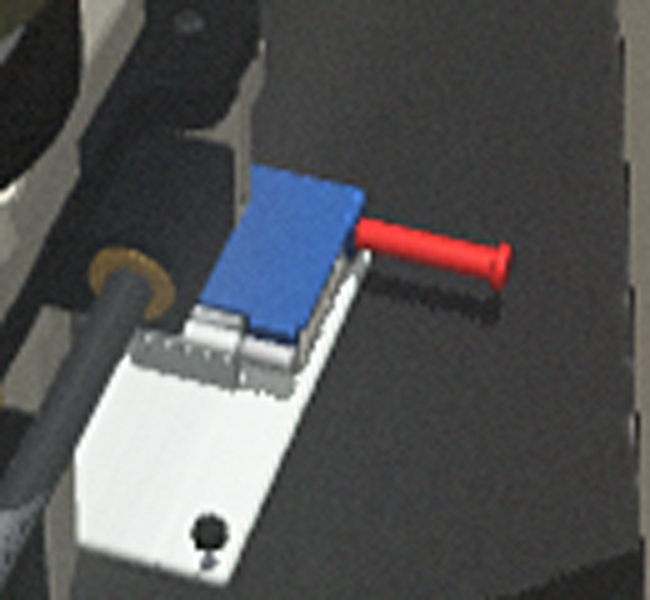

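```bash
python3 -c "
from rig import *
print(close_job())"
```

```text
the job is handed in; nothing more can be done
None
```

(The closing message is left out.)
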